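Open the child-resistant cap of the solvent jug

ROBOT

A 6-joint arm with a two-finger parallel gripper is mounted at the origin on the work surface. World frame = base frame: x ahead of the robot, y to its left, z up, the work surface at z = 0. Lengths are in m, angles in rad, forces in N, time in s.
With the tool pointing down it reaches from about 0.35 to 0.775 m from the base axis. Payload 7.3 kg.
Tool frame: the origin (TCP) lies at the very end of the fingers, on their centre line; the grasp point (between the pads) lies 19 mm behind it (robot.pinch_z is the distance from the TCP to the grasp point, in m); z points along the fingers, y is the line along which they close (so a half turn about z gives the same grasp; the last joint's range is limited). The gripper opens to 92 mm and grips with 3 to 60 N. Pads are 19 mm wide; open, the fingers measure 130 mm over their backs; the gripper's body (75 mm by 190 mm) begins 47 mm behind the grasp point.
Start: joints at [1.031, 0.342, 1.524, -0, 1.275, -0.146], TCP at [0.201, 0.485, 0.201] pointing down, gripper open.
Joint ranges: [-2.53, 2.53], [-0.77, 2.02], [0.04, 2.7], [-1, 4.14], [0.28, 2.66], [-3.11, 3.11]. Speed limits (rad/s): [2.57, 2.57, 3.14, 3.14, 3.14, 3.14].

INTERFACE

Orientations are given as [roll, pitch, yaw] about the fixed x, y, z axes, in that order (R = Rz(yaw) Ry(pitch) Rx(roll)).
In Python, from cell import robot gives the robot as it stands.
- The arm moves only by the tool move_arm, never from a script. Its argument "motion" is a list of rows, each a list of 6 numbers: the shift along the tool's x, y, z in units of 0.1 m (1.0 is 0.1 m), then the turn, a rotation vector about the tool's x, y, z in units of pi rad (1.0 is pi rad). In form: [[dx, dy, dz, rx, ry, rz], ...]. A call has 1 to 12 rows; each row is the pose to reach, as a shift and turn from the pose commanded when the call began, along the tool's axes at that moment, turning the shorter way round; what a row does not reach only later rows make up. A row lasts 1/8 s, in which the tool goes at most 62.5 mm and 10.7 degrees, less where a joint would pass 70% of its speed; a pose out of reach is approached as far as the arm can. A call with a number of a shift or a turn outside -1 to 1 is refused whole. A call with a gripper value outside its range is refused whole. "fingers" is the opening, from -1 (shut) to 1 (fully open), set as the call begins (left out, the last holds). The fingers move at their own pace and stop on an object; "newtons" is the grip in N (left out, the last holds). Time passes only in rows, so rows that repeat a pose let the fingers close. It gives the time, the measured TCP pose, the force, the opening and the grip force at its end, in the units of the state.
- robot.observe(): the state, without advancing time (a new reading comes with each control period).
- robot.read_camera(name): name is "scene" or "top" or "wrist"; returns a dict with "image" (480x640x3 uint8, red, green, blue), "range_z" (480x640 float32, m along the optical axis (not along the pixel's ray), 0 where there is no reading), "vfov" (degrees; the focal length in pixels is half the picture's height over the tangent of half this angle, whatever the lens; pixels are square), "cx", "cy" (the principal point, pixels), "extrinsics" (4x4, takes a point from camera to world coordinates); the wrist camera has in their place "hand_eye" (4x4, takes a point from camera to tool coordinates, whose origin is the TCP and whose axes are the flange's). Camera axes: x right, y up, looking along -z (the intrinsics and any distortion apply to the point x, -y, -z); pixel columns grow to the right and rows downward; lengths in m; the calibration is good to about 2 mm. The wrist camera is an equidistant fisheye: a pixel r from the principal point sees the ray r / f radians off the axis. A picture is of the moment at which its call begins: read the wrist's pose just before it.
- robot.hand_in(): hands the job in; it is judged then, once.
The state is a dict: "time": time; "qpos": joint angles; "qvel": joint speeds; "joint_efforts": joint torques, N m; "tool_pos": TCP position; "tool_rot": TCP orientation; "contact_force": force on the tool from outside, world axes, zero at the start; "torque": the same for the moment, N m; "opening": finger opening in m; "grip_force": force on a finger pad.
Only numpy, scipy, OpenCV 4.12 (cv2) and the standard library are available. Lean on these libraries where they do the work, as an engineer would, in place of code of your own. Each camera call takes 0.05 s, during which the arm holds its last target. There are 200 camera calls.

TASK

Open the child-resistant cap of the square solvent jug: push the cap down hard against its spring and, keeping it pushed down, turn it anticlockwise (seen from above) by a quarter turn, then let go so that it springs back up. Leave the similar cap of the round bottle closed.

Things in the scene. Friction and masses are not known exactly. Their poses are not given: they have to be found in the camera images.
- jug: Square jug of white plastic, 110 x 110 mm in plan, 150 mm high to the shoulder, in a 126 mm square steel holder (rim 35 mm) screwed to the bench, so it cannot move. Origin: centre of its underside, on the bench; z up, x and y along its sides. Its cap is on the same vertical axis. A loose tip box, a beaker and a stack of dishes, none higher than 90 mm, stand around.
- jug_cap_top (a point): Centre of the flat top of the jug's upright grey cap, 197 mm above the bench at rest; goes down and turns with the cap; z up. Ribbed round grip part 42 mm in diameter, 28 mm high (grip it at any yaw), on a skirt flange 62 mm in diameter, 7 mm thick. Fingertips may push on the flange's upper face, 28 mm below this point. The jug's shoulder is 13 mm under the resting flange.
- jug_press (a joint): How far the jug's cap is pushed down, m: 0 at rest, 0.009 at its stop. The spring pushes back with 7 N at 0, 12 N at 0.004, 18 N at 0.009. Short of about 0.004 lugs let it turn only 5 to 8 degrees; at 0.006 to 0.009 it turns freely. Keep it down until it has turned well past 55 degrees; released, it springs up by itself.
- jug_cap (a joint): Turn of the jug's cap, rad: 0 closed, growing anticlockwise seen from above, stop at 1.75; starts at 0 to 0.03. A quarter turn (1.57) is the aim. Pushed down, it needs about 0.05 N m; it stays where it is left.
- bottle_cap (a joint): Turn of the round bottle's cap, rad, same sense: 0 closed; leave it alone. The bottle: white, round, 84 mm in diameter, in a round steel holder 98 mm in diameter fixed to the bench, with the same kind of cap, its top 163 mm above the bench, at least 170 mm from the jug's axis.

How it is judged:
On the way, in this order (a step that is already met when the one before it is completed fails the run):
1. the jug's cap is pushed down at least 4 mm before it is turned past 50 degrees (value of joint jug_press above 0.004 m and value of joint jug_cap below 0.87 rad), for 0.1 s.
2. the jug's cap is turned anticlockwise by 66 degrees or more (value of joint jug_cap above 1.15 rad), for 0.1 s.
At the end, for the whole second after the job is handed in: The square jug's cap stands turned anticlockwise by a quarter turn (66 degrees or more; the stop is at 100), sprung back up to within 2 mm, and the round bottle's cap is still closed (turned less than 8 degrees) (value of joint jug_cap above 1.15 rad and value of joint jug_press below 0.002 m and value of joint bottle_cap below 0.15 rad); the robot touches nothing.
It fails at once if the round bottle's cap is turned by more than 8 degrees (value of joint bottle_cap above 0.15 rad).
It also fails if it takes over 34 s, if anything falls off the work surface, if the arm or the gripper's body presses on something with over 40 N, if the wrist force passes 120 N, or if a joint passes its speed limit or range.

## Working session

There is one attempt and no reset: what is moved stays moved. The work goes in short steps, Python scripts to look and compute and a tool call to move; the robot and the scene stay as the last step left them, time stands still between calls to the robot, and variables do not carry over. Pictures are saved under pics/ and viewed, at most 10 in all, crops included, and the job is handed in when it is done.

Besides the shell and the picture viewer there is one more tool, called by a JSON object that holds its "method" and its "body", one argument or row to a line. move_arm: Moves the arm, as the interface text tells. Shifts and turns lie within -1 to 1; 1 stands for 0.1 m of shift or pi rad of turn. Its arguments: {"type":"object","properties":{"motion":{"type":"array"},"fingers":{"type":"number"},"newtons":{"type":"number"}},"required":["motion"]}

```bash
mkdir -p pics; ls; python3 - <<'E'
from cell import robot
import cv2,numpy as np
s=robot.observe(); print(s)
for n in("scene","top"):
    c=robot.read_camera(n); cv2.imwrite(f"pics/{n}0.png",c["image"][:,:,::-1])
    np.savez(f"{n}0.npz",**{k:v for k,v in c.items()})
    print(n,c["vfov"],c["cx"],c["cy"],c["extrinsics"].round(3).tolist(), [k for k in c])
print(robot.pinch_z)
E
```

```text
pics
{'time': 0.0, 'qpos': array([ 1.03096400e+00,  3.42735245e-01,  1.52502071e+00, -2.61697963e-05,
        1.27542245e+00, -1.45997050e-01]), 'qvel': array([-0.00162332, -0.0017894 , -0.00019465,  0.00036913,  0.00137529,
       -0.0002415 ]), 'joint_efforts': array([ 6.90835941e-05, -4.31248283e+01, -2.44219923e+01,  7.16757146e-02,
        5.59485052e-02, -1.42291224e-04]), 'tool_pos': array([0.20120739, 0.48441605, 0.19993722]), 'tool_rot': array([-3.14002013e+00, -2.05935161e-04,  2.74776485e+00]), 'contact_force': array([0.51255404, 0.3300899 , 0.52048765]), 'torque': array([ 0.02849008, -0.0155605 , -0.00184037]), 'grip_force': 0.0, 'opening': 0.09193580400603799}
scene 53.71079090638261 320.900960308903 243.740505127425 [[0.136, -0.551, 0.824, 1.057], [0.99, 0.059, -0.124, -0.079], [0.019, 0.833, 0.553, 0.52], [0.0, 0.0, 0.0, 1.0]] ['image', 'range_z', 'vfov', 'cx', 'cy', 'extrinsics']
top 57.09011585391982 320.8837924655918 243.01095199966878 [[-0.023, 0.992, -0.125, 0.443], [-1.0, -0.025, -0.013, -0.001], [-0.016, 0.125, 0.992, 0.795], [0.0, 0.0, 0.0, 1.0]] ['image', 'range_z', 'vfov', 'cx', 'cy', 'extrinsics']
0.0188
```

View pics/top0.png

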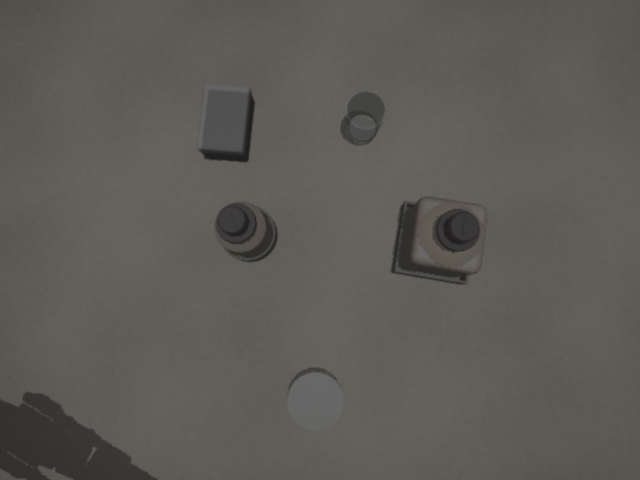

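View pics/scene0.png

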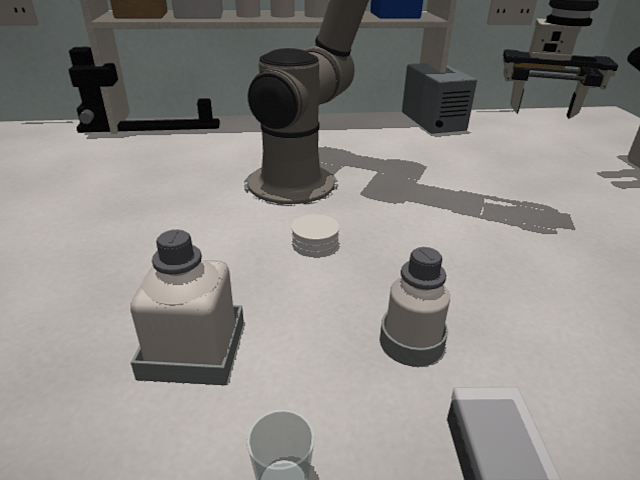

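The top view shows the square jug with its cap at about (463,229) and the round bottle's cap at (232,219). The scene view shows the jug's cap top at (174,238) and the bottle's at (426,256).

```bash
cat > h.py <<'E'
import numpy as np,cv2
def pts(c):
    f=240/np.tan(np.radians(c["vfov"])/2); v,u=np.mgrid[:480,:640]; z=c["range_z"]
    P=np.stack([(u-c["cx"])/f*z,-(v-c["cy"])/f*z,-z],-1); E=c["extrinsics"]
    return P@E[:3,:3].T+E[:3,3]
def ray(c,u,v,h):
    f=240/np.tan(np.radians(c["vfov"])/2); E=c["extrinsics"]
    d=E[:3,:3]@np.array([(u-c["cx"])/f,-(v-c["cy"])/f,-1]); return E[:3,3]+d*(h-E[2,3])/d[2]
E
python3 - <<'E'
from h import *
for n,box,top in(("top",(430,205,490,255),.197),("scene",(150,225,200,275),.197),("top",(210,195,260,245),.163),("scene",(405,245,450,290),.163)):
    c=np.load(n+"0.npz"); P=pts(c); x0,y0,x1,y1=box
    m=np.zeros((480,640),bool); m[y0:y1,x0:x1]=1
    m&=(c["range_z"]>0)&(abs(P[...,2]-top)<.006)&(c["image"].max(-1)<110)
    Q=P[m]; v,u=np.nonzero(m)
    (cu,cv),r=cv2.minEnclosingCircle(np.c_[u,v].astype(np.float32))
    print(n,m.sum(),"z",np.median(Q[:,2]).round(4),"range ctr",np.median(Q[:,:2],0).round(4),"ext",np.percentile(Q[:,:2],[1,99],axis=0).round(4).tolist(),"ray",ray(c,(u.min()+u.max())/2,(v.min()+v.max())/2,top).round(4))
E
```

```text
top 738 z 0.1964 range ctr [ 0.5354 -0.1876] ext [[0.5164, -0.2078], [0.5553, -0.169]] ray [ 0.5355 -0.1876  0.197 ]
scene 501 z 0.1951 range ctr [ 0.5431 -0.1878] ext [[0.5223, -0.2068], [0.5582, -0.169]] ray [ 0.5465 -0.187   0.197 ]
top 637 z 0.1626 range ctr [0.5597 0.1373] ext [[0.5409, 0.118], [0.5792, 0.1571]] ray [0.5598 0.1375 0.163 ]
scene 457 z 0.161 range ctr [0.5672 0.1361] ext [[0.5467, 0.1177], [0.583, 0.1556]] ray [0.5699 0.1344 0.163 ]
```

{"method": "move_arm", "body": {
  "motion": [
    [0, 0, -0.9, 0, 0, 0.375],
    [0, 0, -0.9, 0, 0, 0.375],
    [0, 0, -0.9, 0, 0, 0.375],
    [0, 0, -0.9, 0, 0, 0.375],
    [0, 0, -0.9, 0, 0, 0.375],
    [0, 0, -0.9, 0, 0, 0.375],
    [0, 0, -0.9, 0, 0, 0.375]
  ],
  "fingers": 1
}}

```text
time: 0.98
tool_pos: [0.2013, 0.4846, 0.2902]
tool_rot: [-3.141, 0.001, 1.566]
contact_force: [0.1, 0.5, 0.6]
opening: 0.0916
grip_force: 0.0
```

{"method": "move_arm", "body": {
  "motion": [
    [-1, 0.5, 0, 0, 0, 0],
    [-1, 0.5, 0, 0, 0, 0],
    [-1, 0.5, 0, 0, 0, 0]
  ]
}}

```text
time: 1.35
tool_pos: [0.2523, 0.3826, 0.2907]
tool_rot: [3.141, 0.001, 1.566]
contact_force: [-0.5, -0.1, -0.3]
opening: 0.0918
grip_force: 0.0
```

{"method": "move_arm", "body": {
  "motion": [
    [-1, 0.5, 0, 0, 0, 0],
    [-1, 0.5, 0, 0, 0, 0],
    [-1, 0.5, 0, 0, 0, 0]
  ]
}}

```text
time: 1.72
tool_pos: [0.3021, 0.2833, 0.2906]
tool_rot: [3.141, 0.0, 1.566]
contact_force: [-0.5, 0.3, -0.4]
opening: 0.0918
grip_force: 0.0
```

{"method": "move_arm", "body": {
  "motion": [
    [-1, 0.5, 0, 0, 0, 0],
    [-1, 0.5, 0, 0, 0, 0],
    [-1, 0.5, 0, 0, 0, 0]
  ]
}}

```text
time: 2.1
tool_pos: [0.3521, 0.1838, 0.2904]
tool_rot: [-3.141, -0.0, 1.566]
contact_force: [-0.2, 1.3, -0.3]
opening: 0.0919
grip_force: 0.0
```

{"method": "move_arm", "body": {
  "motion": [
    [-1, 0.5, 0, 0, 0, 0],
    [-1, 0.5, 0, 0, 0, 0],
    [-1, 0.5, 0, 0, 0, 0]
  ]
}}

```text
time: 2.48
tool_pos: [0.402, 0.0842, 0.2902]
tool_rot: [-3.141, -0.0, 1.567]
contact_force: [0.1, 0.0, 0.1]
opening: 0.0918
grip_force: 0.0
```

{"method": "move_arm", "body": {
  "motion": [
    [-1, 0.5, 0, 0, 0, 0],
    [-1, 0.5, 0, 0, 0, 0],
    [-1, 0.5, 0, 0, 0, 0]
  ]
}}

```text
time: 2.85
tool_pos: [0.4519, -0.0153, 0.2899]
tool_rot: [-3.141, -0.001, 1.568]
contact_force: [0.5, 1.0, 0.5]
opening: 0.0915
grip_force: 0.0
```

{"method": "move_arm", "body": {
  "motion": [
    [-1, 0.5, 0, 0, 0, 0],
    [-1, 0.5, 0, 0, 0, 0],
    [-1, 0.5, 0, 0, 0, 0]
  ]
}}

```text
time: 3.22
tool_pos: [0.5018, -0.1149, 0.2897]
tool_rot: [-3.14, -0.001, 1.569]
contact_force: [-0.0, 1.4, 0.4]
opening: 0.0916
grip_force: 0.0
```

{"method": "move_arm", "body": {
  "motion": [
    [-0.73, 0.34, 0.3, 0, 0, 0],
    [-0.73, 0.34, 0.3, 0, 0, 0],
    [-0.73, 0.34, 0.3, 0, 0, 0],
    [-0.73, 0.34, 0.3, 0, 0, 0]
  ]
}}

```text
time: 3.72
tool_pos: [0.5347, -0.1864, 0.2613]
tool_rot: [3.141, -0.001, 1.571]
contact_force: [-0.2, 0.8, -0.4]
opening: 0.0921
grip_force: 0.0
```

```bash
python3 - <<'E'
from h import *
from cell import robot
s=robot.observe(); c=robot.read_camera("wrist"); np.savez("w1.npz",pos=s["tool_pos"],rot=s["tool_rot"],**c)
cv2.imwrite("pics/w1.png",cv2.convertScaleAbs(c["image"][:,:,::-1],alpha=1.5)); print(s["tool_pos"],s["tool_rot"],c["hand_eye"].round(3).tolist(),c["vfov"],c["cx"],c["cy"])
E
```

```text
[ 0.53471609 -0.18639087  0.26131178] [ 3.14105753e+00 -6.85964038e-04  1.57127927e+00] [[0.001, 0.956, 0.293, 0.079], [1.0, -0.001, -0.0, -0.001], [-0.0, 0.293, -0.956, -0.184], [0.0, 0.0, 0.0, 1.0]] 65.70646984690485 319.22084365011244 234.67713707670083
```

View pics/w1.png

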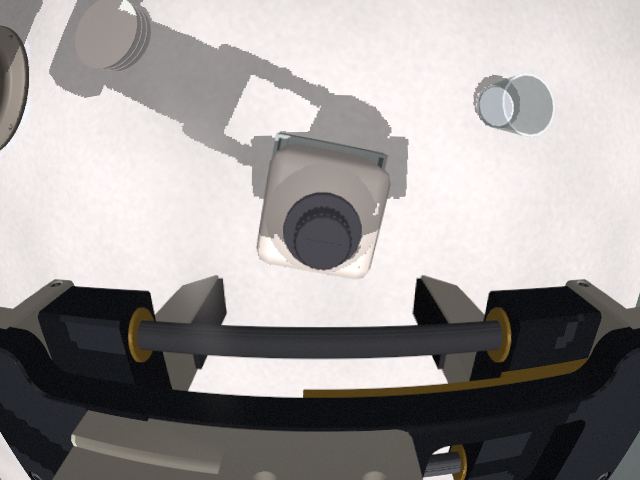

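The wrist view shows the cap top at about (323,243), the flange at (323,231), and the fingers on either side below it. Next I cast the fisheye ray for the cap's top disc.

```bash
python3 - <<'E'
from h import *
from scipy.spatial.transform import Rotation as R
c=np.load("w1.npz"); f=240/np.tan(np.radians(c["vfov"])/2)
T=np.eye(4);T[:3,:3]=R.from_euler("xyz",c["rot"]).as_matrix();T[:3,3]=c["pos"];E=T@c["hand_eye"]
v,u=np.mgrid[:480,:640]; a=u-c["cx"];b=v-c["cy"];r=np.hypot(a,b)+1e-9;t=r/f
z=c["range_z"]; k=np.tan(t)/r
P=np.stack([a*k*z,-b*k*z,-z],-1)@E[:3,:3].T+E[:3,3]
def ctr(m,h):
    yy,xx=np.nonzero(m); q=[]
    d=np.stack([a*k,-b*k,-np.ones_like(z)],-1)[m]@E[:3,:3].T
    X=E[:3,3]+d*((h-E[2,3])/d[:,2])[:,None]
    (x,y),rr=cv2.minEnclosingCircle(X[:,:2].astype(np.float32)); return len(X),np.round([x,y,rr],4),np.median(P[m],0).round(4)
roi=(abs(u-323)<50)&(abs(v-232)<50)&(c["image"].max(-1)<110)&(z>0)
print(ctr(roi&(abs(P[...,2]-.197)<.004),.197)); print(ctr(roi&(abs(P[...,2]-.169)<.004),.169))
E
```

```text
(2546, array([ 0.5364, -0.1891,  0.0214]), array([ 0.5362, -0.1886,  0.197 ]))
(1782, array([ 0.5367, -0.1894,  0.0311]), array([ 0.5356, -0.1749,  0.1689]))
```

{"method": "move_arm", "body": {
  "motion": [
    [-0.027, 0.018, 0.3, 0, 0, 0],
    [-0.027, 0.018, 0.6, 0, 0, 0],
    [-0.027, 0.018, 0.8, 0, 0, 0],
    [-0.027, 0.018, 0.9, 0, 0, 0],
    [-0.027, 0.018, 0.9, 0, 0, 0]
  ]
}}

```text
time: 4.4
tool_pos: [0.5365, -0.1906, 0.1709]
tool_rot: [3.142, -0.0, 1.57]
contact_force: [-0.5, -0.7, -0.1]
opening: 0.092
grip_force: 0.0
```

{"method": "move_arm", "body": {
  "motion": [
    [0, 0, 0, 0, 0, 0],
    [0, 0, 0, 0, 0, 0],
    [0, 0, 0, 0, 0, 0],
    [0, 0, 0, 0, 0, 0],
    [0, 0, 0, 0, 0, 0],
    [0, 0, 0, 0, 0, 0]
  ],
  "fingers": -1,
  "newtons": 30
}}

```text
time: 5.15
tool_pos: [0.5367, -0.1913, 0.1706]
tool_rot: [3.141, -0.0, 1.57]
contact_force: [-1.1, 0.3, 4.3]
opening: 0.0367
grip_force: 2.2
```

{"method": "move_arm", "body": {
  "motion": [
    [0, 0, 0, 0, 0, 0],
    [0, 0, 0, 0, 0, 0]
  ]
}}

```text
time: 5.4
tool_pos: [0.5365, -0.1914, 0.1711]
tool_rot: [3.141, 0.0, 1.57]
contact_force: [-0.7, -0.4, 5.9]
opening: 0.0163
grip_force: 2.7
```

```bash
python3 - <<'E'
from h import *
from cell import robot
s=robot.observe(); print({k:s[k] for k in("tool_pos","tool_rot","contact_force","torque","opening","grip_force")})
c=robot.read_camera("wrist"); cv2.imwrite("pics/w2.png",cv2.convertScaleAbs(c["image"][:,:,::-1],alpha=1.5))
E
```

```text
{'tool_pos': array([ 0.53651877, -0.19139656,  0.17114373]), 'tool_rot': array([3.14109692e+00, 4.21870522e-04, 1.56969814e+00]), 'contact_force': array([-0.70255944, -0.38017897,  5.91251819]), 'torque': array([-0.06922317,  0.25278699, -0.03400647]), 'opening': 0.016295198723705197, 'grip_force': 2.688439465346164}
```

View pics/w2.png

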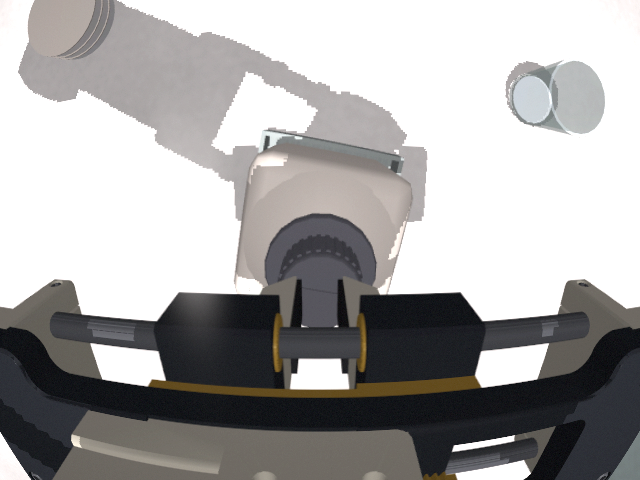

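The wrist view shows the fingers nearly shut (tips near (290,280) and (345,280)). They lie across the cap top, whose slot is at (320,291), rather than around its sides. I'll check the real fingertip height in the range data.

```bash
cat >> h.py <<'E'
from scipy.spatial.transform import Rotation as R
def wrist(c,tool=False):
    f=240/np.tan(np.radians(c["vfov"])/2); v,u=np.mgrid[:480,:640]; a=u-c["cx"];b=v-c["cy"];r=np.hypot(a,b)+1e-9
    k=np.tan(r/f)/r; z=c["range_z"]; P=np.stack([a*k*z,-b*k*z,-z],-1); E=c["hand_eye"]
    if not tool:
        T=np.eye(4);T[:3,:3]=R.from_euler("xyz",c["rot"]).as_matrix();T[:3,3]=c["pos"];E=T@E
    return P@E[:3,:3].T+E[:3,3]
E
python3 - <<'E'
from h import *
from cell import robot
s=robot.observe(); c=robot.read_camera("wrist"); np.savez("w2.npz",pos=s["tool_pos"],rot=s["tool_rot"],**c)
print(s["time"],s["opening"],s["contact_force"],s["grip_force"])
A=wrist(np.load("w1.npz"),True);B=wrist(np.load("w2.npz"),True)
for p in((220,283),(210,300),(195,330),(420,283),(430,300)): print("w1",p,A[p[1],p[0]].round(3))
for p in((290,284),(293,300),(285,320),(320,270),(320,300),(320,315),(345,284),(350,300),(320,240)): print("w2",p,B[p[1],p[0]].round(3))
E
```

```text
5.45 0.012380217376485895 [-0.67166794 -0.30543824  4.88997903] 2.6079672505147755
w1 (220, 283) [ 0.009 -0.047 -0.031]
w1 (210, 300) [ 0.008 -0.047 -0.048]
w1 (195, 330) [ 0.03  -0.032 -0.107]
w1 (420, 283) [ 0.009  0.046 -0.031]
w1 (430, 300) [ 0.009  0.046 -0.049]
w2 (290, 284) [ 0.01  -0.013 -0.035]
w2 (293, 300) [ 0.011 -0.011 -0.051]
w2 (285, 320) [ 0.034 -0.009 -0.108]
w2 (320, 270) [ 0.013 -0.    -0.025]
w2 (320, 300) [-0.002 -0.    -0.025]
w2 (320, 315) [-0.01  -0.    -0.025]
w2 (345, 284) [ 0.01   0.011 -0.035]
w2 (350, 300) [ 0.011  0.012 -0.051]
w2 (320, 240) [ 0.023 -0.    -0.01 ]
```

```bash
python3 - <<'E'
from h import *
for n,ys in(("w1",(.04,.07)),("w2",(.006,.04))):
    c=np.load(n+".npz");A=wrist(c,True)
    for s in(-1,1):
        m=(c["range_z"]>0)&(abs(A[...,0])<.02)&(s*A[...,1]>ys[0])&(s*A[...,1]<ys[1])&(A[...,2]<.03)
        Q=A[m]; print(n,s,m.sum(),np.histogram(Q[:,2],bins=np.arange(-.08,.035,.005)), Q[:,0].min().round(4),Q[:,0].max().round(4))
E
```

```text
w1 -1 6178 (array([141, 235, 313, 313, 312, 299, 307, 279, 278, 207, 124,   0,   0,
         0,   0,   0,   0,   0,   0,   0,   0,   0]), array([-8.0000000e-02, -7.5000000e-02, -7.0000000e-02, -6.5000000e-02,
       -6.0000000e-02, -5.5000000e-02, -5.0000000e-02, -4.5000000e-02,
       -4.0000000e-02, -3.5000000e-02, -3.0000000e-02, -2.5000000e-02,
       -2.0000000e-02, -1.5000000e-02, -1.0000000e-02, -5.0000000e-03,
        6.9388939e-17,  5.0000000e-03,  1.0000000e-02,  1.5000000e-02,
        2.0000000e-02,  2.5000000e-02,  3.0000000e-02])) -0.0117 0.02
w1 1 9019 (array([149, 227, 316, 315, 306, 304, 302, 288, 272, 216, 124,   0,   0,
         0,   0,   0,   0,   0,   0,   0,   0,   0]), array([-8.0000000e-02, -7.5000000e-02, -7.0000000e-02, -6.5000000e-02,
       -6.0000000e-02, -5.5000000e-02, -5.0000000e-02, -4.5000000e-02,
       -4.0000000e-02, -3.5000000e-02, -3.0000000e-02, -2.5000000e-02,
       -2.0000000e-02, -1.5000000e-02, -1.0000000e-02, -5.0000000e-03,
        6.9388939e-17,  5.0000000e-03,  1.0000000e-02,  1.5000000e-02,
        2.0000000e-02,  2.5000000e-02,  3.000
[... 447 characters left out ...]
      6.9388939e-17,  5.0000000e-03,  1.0000000e-02,  1.5000000e-02,
        2.0000000e-02,  2.5000000e-02,  3.0000000e-02])) -0.0175 0.02
w2 1 4530 (array([ 29,  98,  66,  89,  92,  94, 106, 211, 150,  98, 370, 234,  71,
        53,  50,  45, 845,   7,   1,   0,  44, 289]), array([-8.0000000e-02, -7.5000000e-02, -7.0000000e-02, -6.5000000e-02,
       -6.0000000e-02, -5.5000000e-02, -5.0000000e-02, -4.5000000e-02,
       -4.0000000e-02, -3.5000000e-02, -3.0000000e-02, -2.5000000e-02,
       -2.0000000e-02, -1.5000000e-02, -1.0000000e-02, -5.0000000e-03,
        6.9388939e-17,  5.0000000e-03,  1.0000000e-02,  1.5000000e-02,
        2.0000000e-02,  2.5000000e-02,  3.0000000e-02])) -0.0197 0.02
```

The range data puts the real fingertips about 26 mm behind the stated TCP (tool z ≈ -0.026), so they closed on the cap's flat top. I'll open, lift, re-centre and go down 26 mm lower than planned.

{"method": "move_arm", "body": {
  "motion": [
    [0, 0, -0.15, 0, 0, 0],
    [0.02, 0, -0.15, 0, 0, 0],
    [0.02, 0, -0.15, 0, 0, 0],
    [0.02, 0, -0.15, 0, 0, 0],
    [0.02, 0, -0.15, 0, 0, 0],
    [0.02, 0, -0.15, 0, 0, 0],
    [0.02, 0, -0.15, 0, 0, 0],
    [0.02, 0, -0.15, 0, 0, 0]
  ],
  "fingers": 1
}}

```text
time: 6.5
tool_pos: [0.5365, -0.1892, 0.1856]
tool_rot: [3.142, -0.0, 1.57]
contact_force: [-0.3, -0.5, 0.3]
opening: 0.0839
grip_force: 0.0
```

{"method": "move_arm", "body": {
  "motion": [
    [0, 0, 0.1, 0, 0, 0],
    [0, 0, 0.2, 0, 0, 0],
    [0, 0, 0.3, 0, 0, 0],
    [0, 0, 0.4, 0, 0, 0],
    [0, 0, 0.4, 0, 0, 0]
  ]
}}

```text
time: 7.12
tool_pos: [0.536, -0.1889, 0.1445]
tool_rot: [-3.14, -0.001, 1.57]
contact_force: [0.2, -0.2, 0.1]
opening: 0.092
grip_force: 0.0
```

{"method": "move_arm", "body": {
  "motion": [
    [0, 0, 0, 0, 0, 0],
    [0, 0, 0, 0, 0, 0],
    [0, 0, 0, 0, 0, 0],
    [0, 0, 0, 0, 0, 0],
    [0, 0, 0, 0, 0, 0],
    [0, 0, 0, 0, 0, 0],
    [0, 0, 0, 0, 0, 0]
  ],
  "fingers": -1,
  "newtons": 30
}}

```text
time: 8.0
tool_pos: [0.5369, -0.1892, 0.1457]
tool_rot: [3.141, 0.0, 1.57]
contact_force: [1.9, -0.5, -0.7]
opening: 0.0402
grip_force: 30.0
```

{"method": "move_arm", "body": {
  "motion": [
    [0, 0, 0.03, 0, 0, 0],
    [0, 0, 0.05, 0, 0, 0],
    [0, 0, 0.07, 0, 0, 0],
    [0, 0, 0.08, 0, 0, 0],
    [0, 0, 0.08, 0, 0, 0]
  ]
}}

```text
time: 8.62
tool_pos: [0.537, -0.1893, 0.1397]
tool_rot: [3.139, 0.001, 1.57]
contact_force: [-2.9, 2.6, 13.9]
opening: 0.0404
grip_force: 30.0
```

{"method": "move_arm", "body": {
  "motion": [
    [0, 0, 0.015, 0, 0, 0],
    [0, 0, 0.025, 0, 0, 0],
    [0, 0, 0.025, 0, 0, 0]
  ]
}}

```text
time: 9.0
tool_pos: [0.537, -0.1894, 0.1376]
tool_rot: [3.139, 0.001, 1.57]
contact_force: [-2.5, 2.9, 16.0]
opening: 0.0398
grip_force: 30.0
```

{"method": "move_arm", "body": {
  "motion": [
    [0, 0, 0, 0, 0, -0.05],
    [0, 0, 0, 0, 0, -0.1],
    [0, 0, 0, 0, 0, -0.15],
    [0, 0, 0, 0, 0, -0.2],
    [0, 0, 0, 0, 0, -0.25],
    [0, 0, 0, 0, 0, -0.3],
    [0, 0, 0, 0, 0, -0.35],
    [0, 0, 0, 0, 0, -0.4],
    [0, 0, 0, 0, 0, -0.45],
    [0, 0, 0, 0, 0, -0.5],
    [0, 0, 0, 0, 0, -0.5],
    [0, 0, 0, 0, 0, -0.5]
  ]
}}

```text
time: 10.5
tool_pos: [0.5366, -0.1899, 0.1377]
tool_rot: [-3.14, 0.002, 3.141]
contact_force: [-5.6, 0.5, 15.7]
opening: 0.04
grip_force: 30.0
```

```bash
python3 - <<'E'
from h import *
from cell import robot
s=robot.observe(); print({k:s[k] for k in("time","tool_pos","tool_rot","contact_force","torque","opening","grip_force")})
c=robot.read_camera("scene"); im=c["image"][180:300,100:260,::-1]; cv2.imwrite("pics/s2.png",cv2.resize(im,None,fx=4,fy=4,interpolation=cv2.INTER_CUBIC))
E
```

```text
{'time': 10.5, 'tool_pos': array([ 0.53660885, -0.18988874,  0.1376551 ]), 'tool_rot': array([-3.13957654e+00,  1.89788949e-03,  3.14068471e+00]), 'contact_force': array([-5.62338048,  0.45512886, 15.66327407]), 'torque': array([0.14242012, 0.87688394, 0.02139183]), 'opening': 0.04001423402262157, 'grip_force': 30.010806253576447}
```

View pics/s2.png

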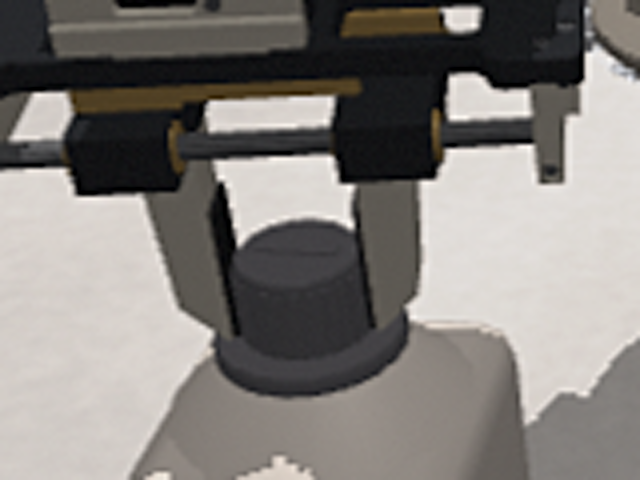

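The slot line on the cap top (crop about (290,250)) now runs along world y. It ran along x before, so the cap has turned about 90° with the fingers gripping it. Now I release.

{"method": "move_arm", "body": {
  "motion": [
    [0, 0, -0.03, 0, 0, 0],
    [0, 0, -0.06, 0, 0, 0],
    [0, 0, -0.1, 0, 0, 0],
    [0, 0, -0.1, 0, 0, 0]
  ]
}}

```text
time: 11.05
tool_pos: [0.5364, -0.1898, 0.1457]
tool_rot: [-3.14, 0.0, 3.14]
contact_force: [-0.6, -3.6, 5.5]
opening: 0.0403
grip_force: 30.0
```

{"method": "move_arm", "body": {
  "motion": [
    [0, 0, 0, 0, 0, 0],
    [0, 0, 0, 0, 0, 0],
    [0, 0, 0, 0, 0, 0],
    [0, 0, 0, 0, 0, 0],
    [0, 0, 0, 0, 0, 0],
    [0, 0, 0, 0, 0, 0],
    [0, 0, 0, 0, 0, 0]
  ],
  "fingers": 1
}}

```text
time: 11.92
tool_pos: [0.5365, -0.1892, 0.1451]
tool_rot: [3.141, 0.0, 3.141]
contact_force: [0.7, 0.0, 0.2]
opening: 0.0915
grip_force: 0.0
```

{"method": "move_arm", "body": {
  "motion": [
    [0, 0, -0.2, 0, 0, 0],
    [0, 0, -0.5, 0, 0, 0],
    [0, 0, -1, 0, 0, 0],
    [0, 0, -1, 0, 0, 0],
    [0, 0, -1, 0, 0, 0]
  ]
}}

```text
time: 12.55
tool_pos: [0.5362, -0.1891, 0.2446]
tool_rot: [3.141, -0.0, 3.14]
contact_force: [-0.6, -0.1, -0.7]
opening: 0.0915
grip_force: 0.0
```

```bash
python3 - <<'E'
from h import *
from cell import robot
s=robot.observe(); print(s["time"],s["contact_force"])
c=robot.read_camera("top"); P=pts(c); m=np.zeros((480,640),bool); m[205:255,430:490]=1
m&=(c["image"].max(-1)<110)&(abs(P[...,2]-.197)<.012); print(m.sum(),np.median(P[m],0))
c=robot.read_camera("wrist"); c.update(pos=s["tool_pos"],rot=s["tool_rot"]); P=wrist(c)
m=(np.hypot(P[...,0]-.5365,P[...,1]+.189)<.019)&(abs(P[...,2]-.195)<.012); print("wrist",m.sum(),np.median(P[m],0))
cv2.imwrite("pics/w3.png",cv2.convertScaleAbs(c["image"][:,:,::-1],alpha=1.5))
E
```

```text
12.55 [-0.606702   -0.14598608 -0.73883893]
111 [ 0.52146048 -0.19535736  0.1956381 ]
wrist 2447 [ 0.53575817 -0.1888946   0.19764559]
```

View pics/w3.png

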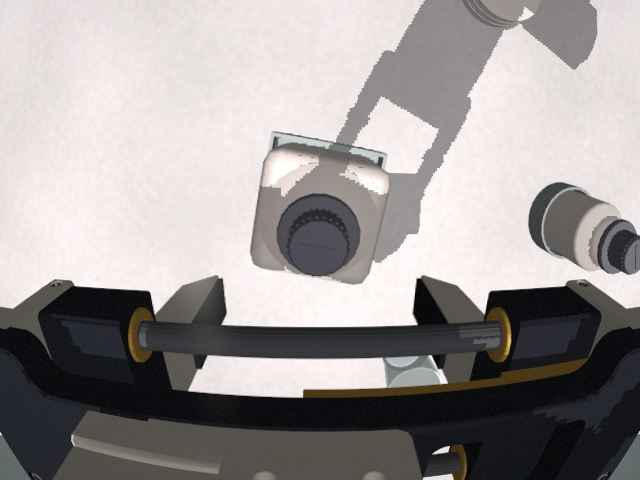

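The cap top is back up at z = 0.1976. Its slot at (318,247) is still parallel to the tool's y axis after the tool turned 90°, so the cap turned with it. The gripper is clear.

```bash
python3 -c "
from cell import robot
print(robot.hand_in())"
```

```text
the job is handed in; nothing more can be done
None
```

I opened the jug's cap: pushed it down about 7 mm, turned it about 90° anticlockwise and let it spring back up; I never touched the round bottle, and the job is handed in (about 12.6 s used, no verdict returned).

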